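Lay out a disc-brake rebuild in fitting order

ROBOT

A 6-joint arm with a two-finger parallel gripper is mounted at the origin on the work surface. World frame = base frame: x ahead of the robot, y to its left, z up, the work surface at z = 0. Lengths are in m, angles in rad, forces in N, time in s.
With the tool pointing down it reaches from about 0.3 to 0.875 m from the base axis. Payload 6.4 kg.
Tool frame: the origin (TCP) lies at the very end of the fingers, on their centre line; the grasp point (between the pads) lies 19 mm behind it; z points along the fingers, y is the line along which they close (so a half turn about z gives the same grasp; the last joint's range is limited). The gripper opens to 85 mm and grips with 20 to 120 N. Pads are 22 mm wide; open, the fingers measure 114 mm over their backs; the gripper's body (76 mm by 85 mm) begins 54 mm behind the grasp point. The pads swing forward as they close: fully open they stand 13 mm farther back than shut.
Start: joints at [1.104, 0.181, 1.607, -0, 1.354, -0.206], TCP at [0.148, 0.556, 0.231] pointing down, gripper open.
Joint ranges: [-2.99, 2.99], [-0.89, 2.07], [0.3, 2.58], [-1.14, 4.28], [0, 2.63], [-3.12, 3.12]. Speed limits (rad/s): [2.57, 2.57, 3.01, 3.14, 3.14, 3.14].

INTERFACE

Orientations are given as a unit quaternion [w, x, y, z].
In Python, from bench import ctrl gives the robot as it stands.
- The arm moves only by the tool jog_arm, never from a script. Its argument "series" is a list that holds one entry, the list of rows, each a list of 7 numbers: the shift along the tool's x, y, z in mm, then the turn, a rotation vector about the tool's x, y, z in rad, then the finger opening in mm, from 0 to 85.4. In form: [[[tx, ty, tz, rx, ry, rz, gripper], ...]]. A call has exactly 10 rows; each row shifts and turns the commanded pose from where the row before left it, along the tool's axes as they then stand; what a row does not reach is not made up. A row lasts 1/10 s, in which the tool goes at most 50 mm and 8.59 degrees, less where a joint would pass 70% of its speed; a pose out of reach is approached as far as the arm can. A call with a gripper value outside its range is refused whole. The fingers move at their own pace and stop on an object; the grip force is fixed at half the most. Time passes only in rows, so rows that do not move let the fingers close, or fill a call up. It gives the time, the measured TCP pose, the force, the opening and the grip force at its end, in the units of the state.
- ctrl.get_obs(): the state, without advancing time (a new reading comes with each control period).
- ctrl.camera(name): name is "scene" or "top" or "wrist"; returns a dict with "frame" (384x512x3 uint8, blue, green, red), "z_map" (384x512 float32, m along the optical axis (not along the pixel's ray), 0 where there is no reading), "fx", "fy", "cx", "cy" (pixels), "xyz" and "rotation" of the camera in the world. Camera axes: x right, y down, z forward; pixel columns grow to the right and rows downward; lengths in m; the calibration is good to about 2 mm. The wrist camera is an equidistant fisheye: a pixel r from the principal point sees the ray r / f radians off the axis. A picture is of the moment at which its call begins.
- ctrl.hand_in(): hands the job in; it is judged then, once.
The state is a dict: "time_s": time; "q": joint angles; "dq": joint speeds; "joint_efforts": joint torques, N m; "eef_pos": TCP position; "eef_rot": TCP orientation; "wrist_force": force on the tool from outside, world axes, zero at the start; "torque": the same for the moment, N m; "opening": opening from 0.0 (shut) to 1.0 (fully open); "grasp_force": force on a finger pad.
Only numpy, scipy, OpenCV 4.12 (cv2) and the standard library are available. Lean on these libraries where they do the work, as an engineer would, in place of code of your own. Each camera call takes 0.05 s, during which the arm holds its last target. There are 200 camera calls.

TASK

Lay out the disc brake ready for refitting: in the grey parts tray, put the red adapter in the compartment next to the dish of steel bolts, the brake pads in the compartment next to the orange dish of brass pins, and the caliper in the middle compartment between the two, each flat on the floor in the middle of its compartment. Lay the aluminium lockring flat on top of the black hub of the rotor, centred on it. Leave the two dishes, the rotor, the pump and the grip where they are.

Things in the scene. Friction and masses are not known exactly. Their poses are not given: they have to be found in the camera images.
- tray: Fixed grey parts tray, 98 (x) by 363 mm (y), 10 mm high to the top of every wall; floor and walls 3 mm thick. Origin: centre of underside, z up; x points away from the robot. One row of five compartments, each 92 (x) by 69 mm (y) inside, centred at x = 0, y = -144, -72, 0, 72, 144 mm. The end ones hold the two dishes, either way round; the three between are empty at the start
- bolt_dish: Loose round black plastic dish, 48 mm across the rim, 20 mm high, with three silver hex-socket bolts standing in it (26 mm high in all). It stands in one end compartment of the tray. Origin: centre of its underside. Stays where it is
- pin_dish: Loose round orange plastic dish, 48 mm across the rim, 20 mm high, with three brass pad pins lying in it. It stands in the other end compartment of the tray. Origin: centre of its underside. Stays where it is
- rotor: Loose brake rotor lying flat on the plank, left or right of the tray: steel ring 160 mm across and 2.4 mm thick, black spider arms, black round hub 54 mm across with a 30 mm hole, its flat top 10 mm above the plank. Origin: centre of its underside, z up. Stays where it is
- adapter: Loose red anodised caliper adapter (bar with two round bosses), 66 mm long (its x), 20 mm wide (its y), 18 mm high, 45 g. Origin: centre of its underside, z up. Grip it across its 20 mm width
- caliper: Loose stainless brake caliper standing on its foot, slot upward: foot 64 mm long (its x), body 46 mm long; 38 mm wide (its y) over two round flat piston caps, 25 mm in diameter, centred 22 mm above the underside; 39 mm high, two small fittings up to 47 mm. 160 g. Origin: centre of its underside, z up. Grip it across the piston caps
- pads: Loose pair of brake pads clipped together with their spring: two copper-coloured backplates with black linings between, 32 mm (its x) by 28 mm (its y) by 16 mm high, plus a small tab 11 mm long at its +x end. 35 g. Origin: centre of the underside of the 32 x 28 mm part, z up. Grip it across its 28 mm width
- lockring: Loose aluminium lockring lying flat, notched round the rim: 46 mm outside diameter, 32 mm hole, 10 mm high, 30 g. Origin: centre of its underside, z up. Grip it across its outside from above
- pump: Loose yellow hand pump with black ends and a yellow T handle, 195 mm long (its x) and about 34 mm high, lying on the plank on the other side of the tray from the rotor. Origin: near its middle, on the plank. Stays where it is
- grip: Loose black handlebar grip, 90 mm long (its x), 32 mm in diameter, lying on the plank among the brake parts. Origin: below its middle, on the plank. Stays where it is
There are look-alikes about, which are no part of the job. Of the things like the lockring, leave any that is turquoise; of the rest the larger one is meant.

How it is judged:
By the outcome, as a careful person would: the job done as asked, in the order asked, and still so for the second after the job is handed in, with the robot touching nothing.
It also fails if it takes over 93 s, if anything falls off the work surface, if the arm or the gripper's body presses on something with over 40 N, if the wrist force passes 120 N, or if a joint passes its speed limit or range.

## Working session

There is one attempt and no reset: what is moved stays moved. The work goes in short steps, Python scripts to look and compute and a tool call to move; the robot and the scene stay as the last step left them, time stands still between calls to the robot, and variables do not carry over. Pictures are saved under pics/ and viewed, at most 14 in all, crops included, and the job is handed in when it is done.

Besides the shell and the picture viewer there is one more tool, called after "Emit:" as name(argument=value, ...), one argument or row to a line, values as JSON. jog_arm: Moves the arm, as the interface text tells. Its arguments: {"type":"object","properties":{"series":{"type":"array"}},"required":["series"]}

```bash
ls; mkdir -p pics; cat > h.py <<'E'
import numpy as np, cv2
from bench import ctrl
def cam(n):
    c=ctrl.camera(n); np.savez(f'/tmp/{n}.npz',**c); return c
E
python3 - <<'E'
from h import *
for n in ("scene","top"):
    c=cam(n); print(n,c['fx'],c['fy'],c['cx'],c['cy'],c['xyz'],np.round(c['rotation'],4).tolist())
    cv2.imwrite(f'pics/{n}0.png',cv2.resize(c['frame'],(800,600),interpolation=cv2.INTER_CUBIC))
print(ctrl.get_obs())
E
```

```text
pics
scene 455.77345618844936 455.77345618844936 246.30243395051593 194.07463786584253 [0.8743364  0.64067382 0.9756771 ] [-0.0813, 0.261, 0.9102, -0.3111]
top 349.1121816237241 349.1121816237241 248.7438582159963 189.97556882082816 [0.4193618  0.01567192 0.84061385] [-0.0348, 0.7113, -0.7001, 0.0524]
{'time_s': 0.1, 'q': array([ 1.10365259e+00,  1.81500352e-01,  1.60787390e+00,  2.60992123e-06,
        1.35382198e+00, -2.06313771e-01]), 'dq': array([-0.0001855 , -0.00159596, -0.00241913,  0.00218279, -0.00034263,
        0.00117489]), 'joint_efforts': array([ 7.38192957e-04, -4.45875549e+01, -3.52241528e+01, -3.22050619e-04,
        4.13903399e-03,  1.55370816e-05]), 'eef_pos': array([0.14804763, 0.55510841, 0.23047184]), 'eef_rot': array([-2.66115507e-04,  1.30045852e-01,  9.91507657e-01, -7.56342182e-04]), 'wrist_force': array([ 0.23974478, -0.12731329, -0.92763243]), 'torque': array([ 0.06549397,  0.00891124, -0.00839612]), 'grasp_force': 0.0, 'opening': 1.0016100659194127}
```

View pics/top0.png

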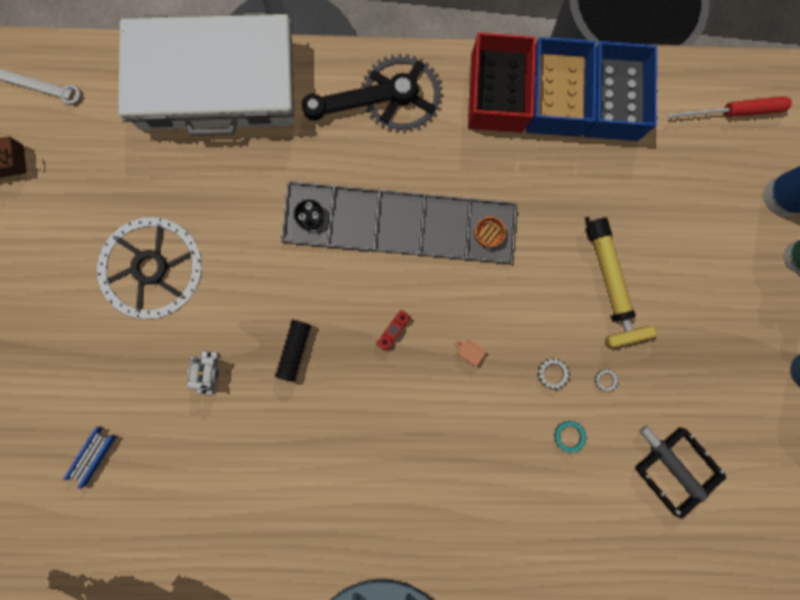

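View pics/scene0.png

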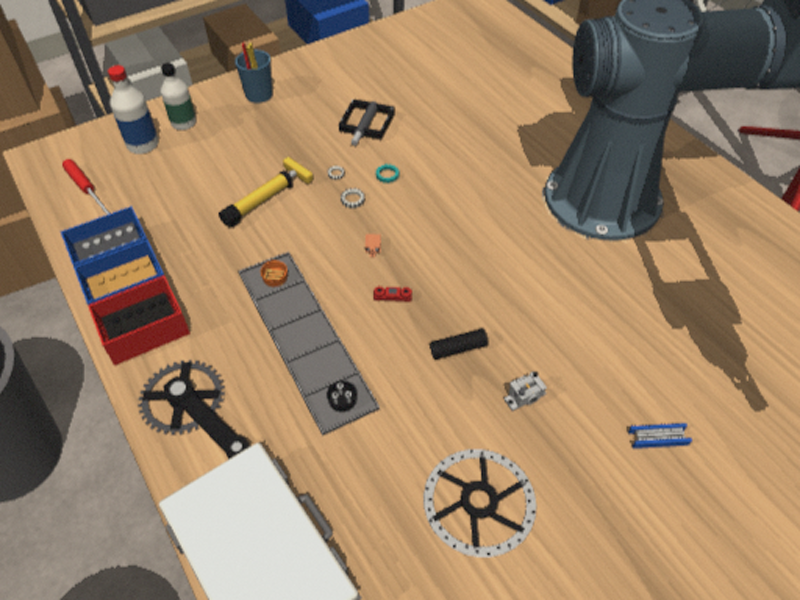

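The top picture (800x600) shows these parts:
- **Tray:** corners at (290,183), (516,203), (513,263) and (283,242), with the bolt dish at (309,214) and the pin dish at (490,232).
- **Rotor hub:** (149,267).
- **Parts to move:** caliper (204,373), adapter (395,330), pads (472,352) with the tab toward the upper left, and the larger lockring (554,374).
- **Leave alone:** grip (293,350), small ring (606,380) and turquoise ring (570,437).

The scene view agrees. Next I measure each one in both views.

```bash
cat >> h.py <<'E'
from scipy.spatial.transform import Rotation as R
def world(c):
    v,u=np.mgrid[:384,:512]; z=c['z_map']
    p=np.stack([(u-c['cx'])/c['fx']*z,(v-c['cy'])/c['fy']*z,z],-1)
    r=c['rotation']; return p@R.from_quat([r[1],r[2],r[3],r[0]]).as_matrix().T+c['xyz']
def pix(c,P):
    r=c['rotation']; q=(np.atleast_2d(P)-c['xyz'])@R.from_quat([r[1],r[2],r[3],r[0]]).as_matrix()
    return np.c_[q[:,0]/q[:,2]*c['fx']+c['cx'],q[:,1]/q[:,2]*c['fy']+c['cy']]
E
python3 - <<'E'
from h import *
T=dict(np.load('/tmp/top.npz'));S=dict(np.load('/tmp/scene.npz'))
W=world(T);V=world(S)
k=384/600
names=dict(caliper=(204,373),grip=(293,350),adapter=(395,330),pads=(472,352),ring=(554,374),small=(606,380),turq=(570,437),bolt=(309,214),pin=(490,232),hub=(149,267))
for n,(u,v) in names.items():
    g=W[int(v*k),int(u*k)]
    for nm,X in (('top',W),('scene',V)):
        rad=.1 if n=='hub' else .05
        d=np.hypot(X[...,0]-g[0],X[...,1]-g[1])<rad
        tab=np.median(X[...,2][d]); 
        m=d&(X[...,2]>(tab+.006 if n in('ring','small','turq','hub') else tab+.008))
        P=X[m]
        if len(P)<5: print(n,nm,len(P),tab);continue
        (cx,cy),(w,h),a=cv2.minAreaRect((P[:,:2]*1000).astype(np.float32))
        print(n,nm,len(P),'table %.1f top %.1f'%(tab*1e3,np.percentile(P[:,2],95)*1e3),'rect c',np.round([cx,cy]),'size',np.round([w,h]),'ang',round(a),'mean',np.round(P[:,:2].mean(0)*1e3))
for u,v in((290,183),(516,203),(513,263),(283,242),(356,220),(400,224),(446,228)):
    print(np.round(W[int(v*k),int(u*k)]*1e3))
u0,v0,u1,v1=110,190,400,296
a=cv2.resize(T['frame'][v0:v1,u0:u1],None,fx=2.75,fy=2.75,interpolation=cv2.INTER_CUBIC)
b=cv2.resize(T['frame'][110:215,170:345],None,fx=2.75,fy=2.75,interpolation=cv2.INTER_CUBIC)
b=cv2.copyMakeBorder(b,0,0,0,a.shape[1]-b.shape[1],cv2.BORDER_CONSTANT)
cv2.imwrite('pics/crop1.png',np.vstack([a,b]))
E
```

```text
caliper top 395 table 0.6 top 43.3 rect c [405. 268.] size [39. 62.] ang 86 mean [405. 266.]
caliper scene 370 table 0.3 top 41.8 rect c [409. 270.] size [40. 57.] ang 79 mean [410. 274.]
grip top 512 table 0.9 top 32.1 rect c [440. 140.] size [31. 90.] ang 76 mean [440. 138.]
grip scene 431 table 0.7 top 31.8 rect c [441. 142.] size [33. 91.] ang 76 mean [444. 146.]
adapter top 230 table 0.1 top 19.9 rect c [473. -10.] size [20. 66.] ang 55 mean [473. -10.]
adapter scene 175 table -0.6 top 19.2 rect c [475.  -8.] size [23. 65.] ang 55 mean [475.  -6.]
pads top 180 table 0.1 top 17.9 rect c [ 444. -126.] size [42. 28.] ang 56 mean [ 443. -129.]
pads scene 103 table -1.2 top 16.7 rect c [ 444. -125.] size [44. 26.] ang 58 mean [ 443. -127.]
ring top 162 table 0.1 top 12.0 rect c [ 411. -256.] size [45. 44.] ang 1 mean [ 411. -256.]
ring scene 77 table -1.3 top 10.4 rect c [ 413. -254.] size [46. 46.] ang 33 mean [ 412. -253.]
small top 69 table -0.1 top 9.8 rect c [ 403. -338.] size [32. 33.] ang 55 mean [ 403. -338.]
small scene 20 table -1.7 top 7.8 rect c [ 405. -334.] size [34. 31
[... 198 characters left out ...]
9 mean [ 318. -276.]
bolt top 145 table 3.5 top 29.9 rect c [656. 125.] size [73. 60.] ang 90 mean [651. 124.]
bolt scene 172 table 3.3 top 28.6 rect c [650. 124.] size [79. 48.] ang 24 mean [650. 124.]
pin top 163 table 3.6 top 24.1 rect c [ 616. -162.] size [62. 64.] ang 68 mean [ 628. -160.]
pin scene 122 table 3.4 top 22.8 rect c [ 619. -155.] size [51. 64.] ang 86 mean [ 628. -157.]
hub top 276 table 0.4 top 11.6 rect c [558. 373.] size [ 52. 119.] ang 47 mean [565. 366.]
hub scene 315 table -0.2 top 11.3 rect c [573. 381.] size [ 77. 128.] ang 85 mean [567. 370.]
[703. 156.   2.]
[ 678. -203.    9.]
[ 582. -199.   -1.]
[607. 161.  10.]
[647.  51.   1.]
[640. -21.   3.]
[637. -92.   1.]
```

View pics/crop1.png

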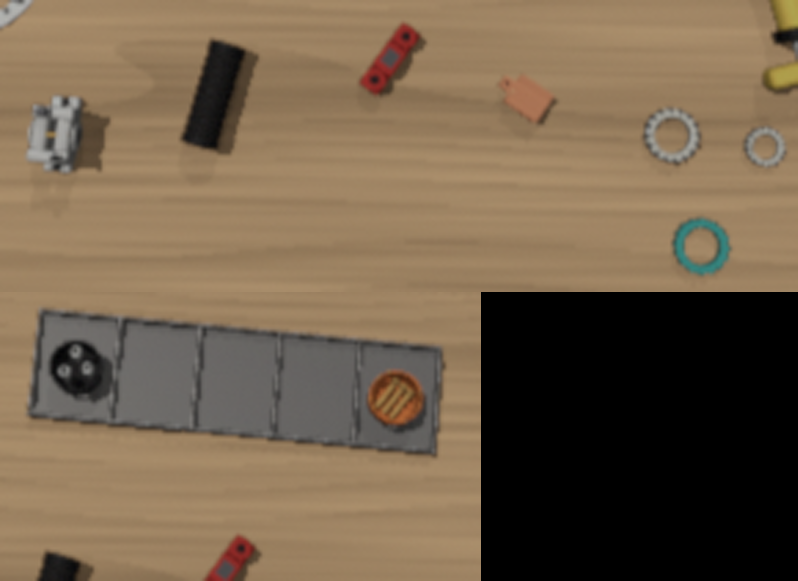

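The crop confirms the layout: adapter axis from (375,85) to (405,35), pads tab at upper left (505,82), and caliper at (55,133) with its long axis roughly along world x. The heights match the text to about 2 mm. I'll fit the tray and rotor more precisely, then start moving toward the adapter.

Emit:
jog_arm(
  series=[
    [[-33, -33, 0, 0, 0, 0, 85], [-33, -33, 0, 0, 0, 0, 85], [-33, -33, 0, 0, 0, 0, 85], [-33, -33, 0, 0, 0, 0, 85], [-33, -33, 0, 0, 0, 0, 85], [-33, -33, 0, 0, 0, 0, 85], [-33, -33, 0, 0, 0, 0, 85], [-33, -33, 0, 0, 0, 0, 85], [-33, -33, 0, 0, 0, 0, 85], [-33, -33, 0, 0, 0, 0, 85]],
  ],
)

```text
time_s: 1.1
eef_pos: [0.3824, 0.1499, 0.2312]
eef_rot: [0.0, 0.13, 0.992, 0.0]
wrist_force: [1.3, 0.7, 0.5]
opening: 0.999
grasp_force: 0.0
```

```bash
cat >> h.py <<'E'
def plane(c,uv,z):
    uv=np.asarray(uv,float).reshape(-1,2); r=c['rotation']
    x=(uv[:,0]-c['cx'])/c['fx'];y=(uv[:,1]-c['cy'])/c['fy']
    d=np.c_[x,y,np.ones(len(x))]@R.from_quat([r[1],r[2],r[3],r[0]]).as_matrix().T
    return (c['xyz']+d*((z-c['xyz'][2])/d[:,2])[:,None])*1e3
def fitcirc(P):
    a=np.c_[2*P[:,:2],np.ones(len(P))]; s=np.linalg.lstsq(a,(P[:,:2]**2).sum(1),rcond=None)[0]
    return s[0],s[1],np.sqrt(s[2]+s[0]**2+s[1]**2)
def go(x,y,z,yaw):
    o=ctrl.get_obs(); q=o['eef_rot']; M=R.from_quat([q[1],q[2],q[3],q[0]]).as_matrix()
    cur=np.degrees(np.arctan2(M[1,1],M[0,1])); d=(yaw-cur+90)%180-90
    p=o['eef_pos']*1e3
    print('t %.1f'%o['time_s'],'pos',np.round(p,1),'yaw %.1f tilt %s'%(cur,np.round(M[:2,2],4)),'op %.3f'%o['opening'],'F',np.round(o['wrist_force'],1),'q6 %.2f'%o['q'][5])
    print('shift',np.round(M.T@(np.array([x,y,z])-p),1),'rz %.3f'%(-np.radians(d)))
E
python3 - <<'E'
from h import *
for n in('top','scene'):
    c=dict(np.load(f'/tmp/{n}.npz'));f=c['frame'].astype(int);W=world(c)*1e3
    hsv=cv2.cvtColor(c['frame'],cv2.COLOR_BGR2HSV).astype(int)
    near=np.hypot(W[...,0]-566,W[...,1]-370)<90
    m=(near&(hsv[...,1]<60)&(hsv[...,2]>110)).astype(np.uint8)
    cs=np.vstack(cv2.findContours(m,cv2.RETR_EXTERNAL,cv2.CHAIN_APPROX_NONE)[0])[:,0]
    h=cv2.convexHull(cs)[:,0]; P=plane(c,h,.0024); print(n,'rotor',np.round(fitcirc(P),1))
    m=((np.hypot(W[...,0]-566,W[...,1]-370)<45)&(W[...,2]>7)&(hsv[...,2]<80)).astype(np.uint8)
    m=cv2.morphologyEx(m,cv2.MORPH_OPEN,np.ones((2,2)))
    hub=[x for x in W[m>0]]; hub=np.array(hub);hub=hub[np.hypot(hub[:,0]-566,hub[:,1]-370)<27]; print('hub z',np.round(np.median(hub[:,2]),1),len(hub), hub.mean(0).round(1))
    near=(np.abs(W[...,0]-645)<75)&(np.abs(W[...,1]+22)<215)
    m=(near&(hsv[...,1]<50)&(hsv[...,2]<170)).astype(np.uint8)
    cs=max(cv2.findContours(m,cv2.RETR_EXTERNAL,cv2.CHAIN_APPROX_NONE)[0],key=cv2.contourArea)[:,0]
    P=plane(c,cs,.010)[:,:2].astype(np.float32); print('tray',cv2.minAreaRect(P))
c=cam('wrist'); print({k:c[k] for k in('fx','cx','cy','xyz','rotation')})
cv2.imwrite('pics/w1.png',cv2.resize(c['frame'],(800,600),interpolation=cv2.INTER_CUBIC))
go(474,-9,230,55)
E
```

```text
top rotor [563.8 366.2  80.1]
hub z 9.7 166 [564.6 368.6   8.9]
tray ((640.8514404296875, -19.334197998046875), (362.3745422363281, 96.94473266601562), 85.76553344726562)
scene rotor [565.6 368.6  79.3]
hub z 8.9 219 [565.2 371.5   8.6]
tray ((644.2476196289062, -14.542770385742188), (362.6995544433594, 98.57968139648438), 85.7982177734375)
{'fx': 297.3186396354542, 'cx': 249.6026641489651, 'cy': 190.7370460983057, 'xyz': array([0.31093281, 0.16852368, 0.37359404]), 'rotation': array([0.1179735 , 0.78459648, 0.6019166 , 0.09048218])}
t 1.1 pos [385.9 144.3 231.5] yaw 74.8 tilt [ 0.0026 -0.004 ] op 0.993 F [ 4.5 -3.8 -0.8] q6 -1.23
shift [-125.2 -124.7    2.3] rz 0.345
```

View pics/w1.png

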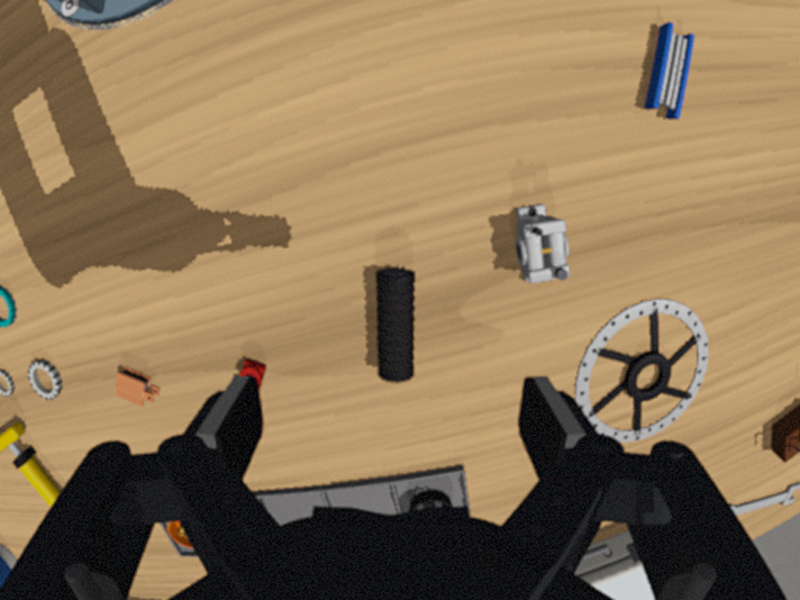

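The wrist view shows the caliper at (540,247), the rotor hub at (647,377), the grip at (395,325), the adapter half hidden by a finger at (252,372), and the pads at (137,385). Next I move above the adapter and turn the tool.

Emit:
jog_arm(
  series=[
    [[-32.5, -32.5, 0, 0, 0, 0, 85], [-32.5, -32.5, 0, 0, 0, 0, 85], [-32.5, -32.5, 0, 0, 0, 0, 60], [-32.5, -32.5, 0, 0, 0, 0, 50], [0, 0, 20, 0, 0, 0.115, 50], [0, 0, 30, 0, 0, 0.115, 50], [0, 0, 30, 0, 0, 0.115, 50], [0, 0, 20, 0, 0, 0, 50], [0, 0, 0, 0, 0, 0, 50], [0, 0, 0, 0, 0, 0, 50]],
  ],
)

```text
time_s: 2.15
eef_pos: [0.474, -0.0073, 0.1314]
eef_rot: [-0.0, 0.298, 0.955, -0.0]
wrist_force: [0.8, 0.3, 0.9]
opening: 0.586
grasp_force: 0.0
```

```bash
cat >> h.py <<'E'
def wworld(c):
    v,u=np.mgrid[:384,:512]; x=u-c['cx'];y=v-c['cy'];r=np.hypot(x,y)+1e-9;t=np.tan(r/c['fx']);z=c['z_map']
    p=np.stack([x/r*t*z,y/r*t*z,z],-1); q=c['rotation']
    return (p@R.from_quat([q[1],q[2],q[3],q[0]]).as_matrix().T+c['xyz'])*1e3
def blob(W,x,y,rad,h,tab=0):
    P=W[(np.hypot(W[...,0]-x,W[...,1]-y)<rad)&(W[...,2]>tab+h)&(W[...,2]<tab+60)]
    return len(P),np.round(P[:,2].max(),1),cv2.minAreaRect(P[:,:2].astype(np.float32))
E
python3 - <<'E'
from h import *
W1=None
c=cam('wrist');W=wworld(c)
hsv=cv2.cvtColor(c['frame'],cv2.COLOR_BGR2HSV)
red=((hsv[...,0]<8)|(hsv[...,0]>172))&(hsv[...,1]>150)&(hsv[...,2]>40)
P=W[red&(np.hypot(W[...,0]-474,W[...,1]+9)<60)]
print(len(P),np.percentile(P[:,2],[5,50,95]).round(1),cv2.minAreaRect(P[P[:,2]>12][:,:2].astype(np.float32)))
cv2.imwrite('pics/w2.png',cv2.resize(c['frame'],(800,600),interpolation=cv2.INTER_CUBIC))
go(474,-9,3,55)
E
```

```text
1149 [11.4 17.5 18.7] ((473.508544921875, -11.719133377075195), (19.031848907470703, 65.73339080810547), 54.69471740722656)
t 2.2 pos [474.7  -7.5 132.3] yaw 55.3 tilt [ 0.0011 -0.0003] op 0.588 F [0.6 0.3 0.3] q6 -1.23
shift [-1.000e-01 -1.700e+00  1.293e+02] rz 0.005
```

View pics/w2.png

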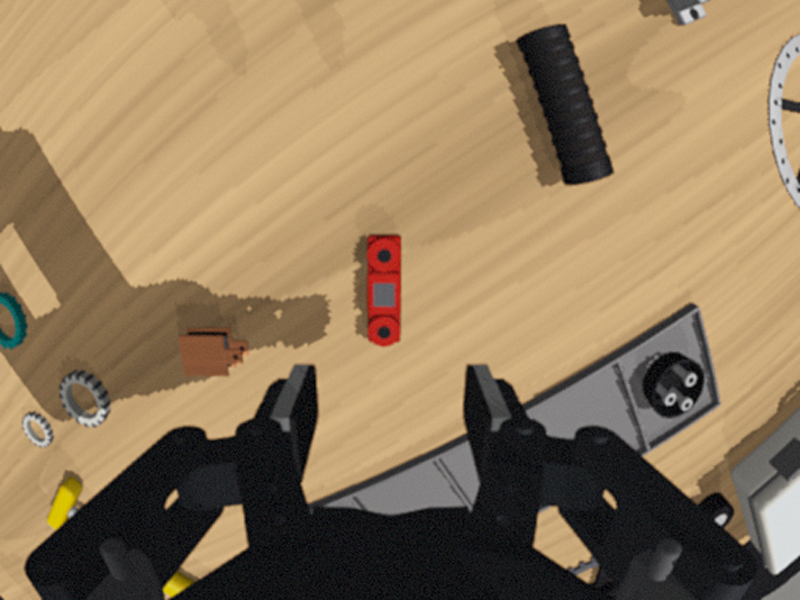

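The wrist picture shows the adapter at (384,290), aligned with the fingers, 18.5 mm high, at (473.5, -11) by wrist and top views. I descend and grasp.

Emit:
jog_arm(
  series=[
    [[-0.5, -1.5, 35, 0, 0, 0, 45], [-0.4, -1.3, 35, 0, 0, 0, 45], [0, 0, 35, 0, 0, 0, 45], [0, 0, 16, 0, 0, 0, 45], [0, 0, 8, 0, 0, 0, 45], [0, 0, 0, 0, 0, 0, 10], [0, 0, 0, 0, 0, 0, 10], [0, 0, 0, 0, 0, 0, 10], [0, 0, 0, 0, 0, 0, 10], [0, 0, 0, 0, 0, 0, 10]],
  ],
)

```text
time_s: 3.2
eef_pos: [0.4747, -0.0106, 0.0038]
eef_rot: [0.002, 0.298, 0.954, 0.0]
wrist_force: [-1.0, 1.2, 6.9]
opening: 0.216
grasp_force: 59.9
```

Emit:
jog_arm(
  series=[
    [[0, 0, -30, 0, 0, 0, 10], [0, 0, -30, 0, 0, 0, 10], [-21.2, 30.1, 0, 0, 0, 0, 10], [-21.2, 30.1, 0, 0, 0, 0, 10], [-21.2, 30.1, 0, 0, 0, 0, 10], [-21.2, 30.1, 0, 0, 0, 0, 10], [-21.2, 30.1, 0, 0, 0, 0, 10], [0, 0, 0, 0, 0, -0.133, 10], [0, 0, 0, 0, 0, -0.133, 10], [0, 0, 0, 0, 0, -0.133, 10]],
  ],
)

```text
time_s: 4.2
eef_pos: [0.6462, 0.0533, 0.0623]
eef_rot: [-0.0, 0.1, 0.995, -0.0]
wrist_force: [-0.5, 0.2, 0.1]
opening: 0.22
grasp_force: 59.0
```

Emit:
jog_arm(
  series=[
    [[0, 0, 0, 0, 0, -0.133, 10], [0, 0, 15, 0, 0, 0, 10], [0, 0, 15, 0, 0, 0, 10], [0, 0, 0, 0, 0, 0, 10], [0, 0, 0, 0, 0, 0, 10], [0, 0, 0, 0, 0, 0, 10], [0, 0, 0, 0, 0, 0, 10], [0, 0, 0, 0, 0, 0, 10], [0, 0, 0, 0, 0, 0, 10], [0, 0, 0, 0, 0, 0, 10]],
  ],
)

```text
time_s: 5.2
eef_pos: [0.6462, 0.053, 0.0325]
eef_rot: [0.0, 0.037, 0.999, -0.0]
wrist_force: [-0.1, -0.0, -0.5]
opening: 0.218
grasp_force: 59.1
```

```bash
python3 - <<'E'
from h import *
c=cam('wrist')
cv2.imwrite('pics/w3.png',cv2.resize(c['frame'],(800,600),interpolation=cv2.INTER_CUBIC))
c=cam('top');W=world(c)*1e3
hsv=cv2.cvtColor(c['frame'],cv2.COLOR_BGR2HSV)
red=((hsv[...,0]<8)|(hsv[...,0]>172))&(hsv[...,1]>150)&(hsv[...,2]>40)&(np.hypot(W[...,0]-647,W[...,1]-53)<60)
print(red.sum(),cv2.minAreaRect(W[red][:,:2].astype(np.float32)))
go(647.3,52.8,7.3,85.8)
E
```

```text
0 ((0.0, 0.0), (0.0, 0.0), 0.0)
t 5.3 pos [646.1  53.1  32.4] yaw 85.8 tilt [ 0.0002 -0.    ] op 0.216 F [-0.1 -0.4  0.2] q6 -1.60
shift [-1.2 -0.2 25.1] rz -0.001
```

View pics/w3.png

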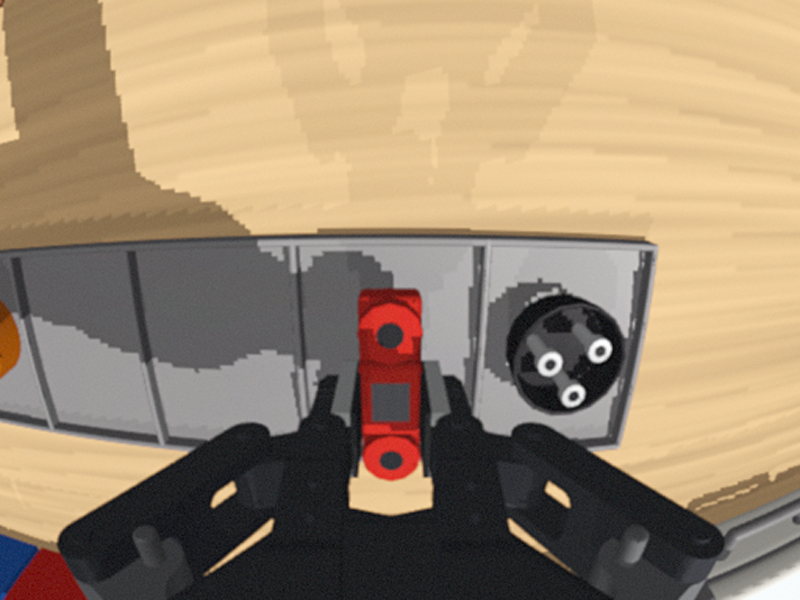

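The picture shows the adapter held in line with the tray between the compartment walls at columns 300 and 480. I check the wall positions from the wrist depth.

```bash
cat >> h.py <<'E'
def trayfit(c,tx=642,ty=-19,yaw=-4.2):
    from scipy.optimize import minimize
    W=wworld(c).reshape(-1,3); W=W[(W[:,2]>7.5)&(W[:,2]<12)&(np.abs(W[:,0]-tx)<75)&(np.abs(W[:,1]-ty)<200)]
    walls=np.array([-180,-108,-36,36,108,180.])
    def loc(p):
        a=np.radians(p[2]);d=W[:,:2]-p[:2];return d[:,0]*np.cos(a)+d[:,1]*np.sin(a),-d[:,0]*np.sin(a)+d[:,1]*np.cos(a)
    def cost(p):
        x,y=loc(p); e=np.minimum(np.abs(y[:,None]-walls).min(1),np.abs(np.abs(x)-47.5)); return np.minimum(e,8).mean()
    r=minimize(cost,[tx,ty,yaw],method='Nelder-Mead',options=dict(initial_simplex=[[tx,ty,yaw],[tx+3,ty,yaw],[tx,ty+3,yaw],[tx,ty,yaw+1]]))
    print('tray',len(W),r.x.round(2),round(r.fun,2)); return r.x
E
python3 - <<'E'
from h import *
c=dict(np.load('/tmp/wrist.npz'));trayfit(c)
W=wworld(c);hsv=cv2.cvtColor(c['frame'],cv2.COLOR_BGR2HSV)
red=((hsv[...,0]<8)|(hsv[...,0]>172))&(hsv[...,1]>150)&(hsv[...,2]>40)&(np.hypot(W[...,0]-647,W[...,1]-53)<60)
P=W[red];print(np.percentile(P[:,2],[5,95]),cv2.minAreaRect(P[P[:,2]>40][:,:2].astype(np.float32)))
E
```

```text
tray 6263 [643.29 -19.79  -4.37] 1.55
[39.21303366 47.34431246] ((645.9230346679688, 52.355010986328125), (20.01429557800293, 66.46903991699219), 85.63822174072266)
```

By the wrist view the tray is at (643.3, -19.8) and the adapter is 2.9 mm short in x. I correct that, lower and release.

Emit:
jog_arm(
  series=[
    [[-2.9, 0, 10, 0, 0, 0, 10], [0, 0, 9, 0, 0, 0, 10], [0, 0, 4, 0, 0, 0, 10], [0, 0, 2, 0, 0, 0, 10], [0, 0, 0.3, 0, 0, 0, 10], [0, 0, 0, 0, 0, 0, 32], [0, 0, 0, 0, 0, 0, 32], [0, 0, -15, 0, 0, 0, 32], [0, 0, -40, 0, 0, 0, 32], [0, 0, -40, 0, 0, 0, 50]],
  ],
)

```text
time_s: 6.3
eef_pos: [0.6482, 0.0529, 0.1029]
eef_rot: [-0.001, 0.037, 0.999, 0.0]
wrist_force: [1.2, -0.0, 1.2]
opening: 0.532
grasp_force: 0.0
```

```bash
python3 - <<'E'
from h import *
c=cam('wrist');t=trayfit(c)
W=wworld(c);hsv=cv2.cvtColor(c['frame'],cv2.COLOR_BGR2HSV)
red=((hsv[...,0]<8)|(hsv[...,0]>172))&(hsv[...,1]>150)&(hsv[...,2]>40)&(np.hypot(W[...,0]-648,W[...,1]-53)<60)
P=W[red];print(np.percentile(P[:,2],[5,95]),cv2.minAreaRect(P[P[:,2]>15][:,:2].astype(np.float32)))
go(441,-130,100,146)
E
```

```text
tray 4957 [643.32 -19.65  -4.3 ] 1.66
[14.20265544 21.91942003] ((641.8505249023438, 41.716949462890625), (60.628761291503906, 63.932098388671875), 64.80012512207031)
t 6.3 pos [653.3  52.6 112. ] yaw 85.8 tilt [ 0.0109 -0.0011] op 0.583 F [4.5 1.4 4.5] q6 -1.60
shift [ 198.5 -197.7    9.9] rz -1.051
```

The adapter's top is at 22 mm (floor 3 + 18). Now the pads.

Emit:
jog_arm(
  series=[
    [[32.3, -33, 0, 0, 0, 0, 55], [32.3, -33, 0, 0, 0, 0, 55], [32.3, -33, 0, 0, 0, 0, 55], [32.3, -33, 0, 0, 0, 0, 55], [32.3, -33, 0, 0, 0, 0, 55], [32.3, -33, 0, 0, 0, 0, 55], [0, 0, 0, 0, 0, -0.145, 55], [0, 0, 0, 0, 0, -0.145, 55], [0, 0, 0, 0, 0, -0.145, 55], [0, 0, 0, 0, 0, -0.145, 55]],
  ],
)

```text
time_s: 7.35
eef_pos: [0.4415, -0.1309, 0.1031]
eef_rot: [0.001, -0.253, 0.967, -0.001]
wrist_force: [0.1, -0.1, -0.6]
opening: 0.646
grasp_force: 0.0
```

Emit:
jog_arm(
  series=[
    [[0, 0, 0, 0, 0, -0.145, 55], [0, 0, 0, 0, 0, -0.145, 55], [0, 0, 0, 0, 0, -0.145, 55], [0, 0, 0, 0, 0, -0.036, 55], [0, 0, 0, 0, 0, 0, 55], [0, 0, 0, 0, 0, 0, 55], [0, 0, 0, 0, 0, 0, 55], [0, 0, 0, 0, 0, 0, 55], [0, 0, 0, 0, 0, 0, 55], [0, 0, 0, 0, 0, 0, 55]],
  ],
)

```text
time_s: 8.35
eef_pos: [0.4411, -0.1303, 0.102]
eef_rot: [-0.0, -0.469, 0.883, 0.0]
wrist_force: [-0.2, -0.1, 0.3]
opening: 0.643
grasp_force: 0.0
```

```bash
python3 - <<'E'
from h import *
c=cam('wrist')
cv2.imwrite('pics/w4.png',cv2.resize(c['frame'],(800,600),interpolation=cv2.INTER_CUBIC))
W=wworld(c)
f=c['frame'].astype(int)
for h in(6,12,14): print(h,blob(W,441,-130,35,h))
go(441,-130,3,146)
E
```

```text
6 (1513, np.float64(17.7), ((444.75213623046875, -128.074951171875), (43.500511169433594, 27.734790802001953), 56.80638885498047))
12 (1489, np.float64(17.7), ((444.75213623046875, -128.074951171875), (43.500511169433594, 27.734790802001953), 56.80638885498047))
14 (1481, np.float64(17.7), ((444.75213623046875, -128.074951171875), (43.500511169433594, 27.734790802001953), 56.80638885498047))
t 8.4 pos [ 441.  -130.3  101.9] yaw 146.0 tilt [-0.0001  0.    ] op 0.647 F [0.2 0.4 0.1] q6 -3.09
shift [-0.2  0.2 98.9] rz -0.000
```

View pics/w4.png

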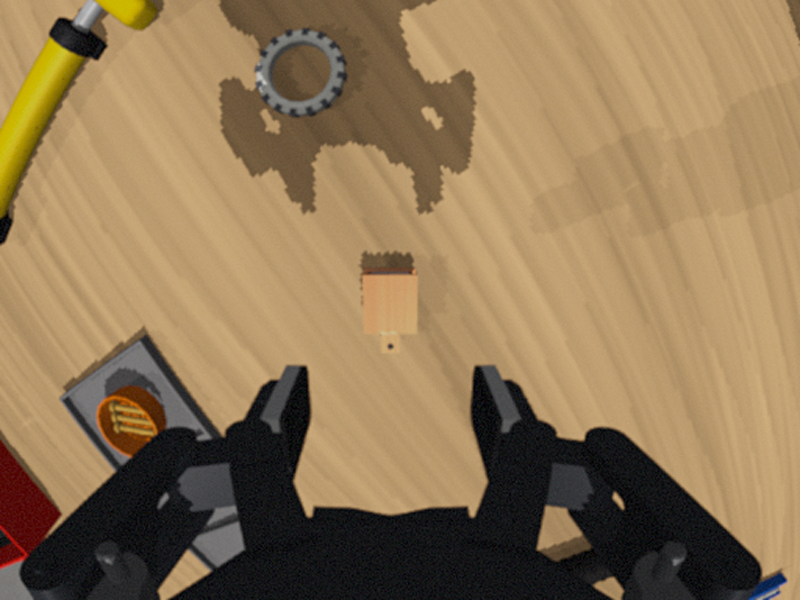

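The pads are at (390,300), aligned, with the tab toward the hand. The body centre is about (441.5, -132) and the top about 17 mm. I grasp them.

Emit:
jog_arm(
  series=[
    [[0.9, -1.2, 35, 0, 0, 0, 50], [0, 0, 35, 0, 0, 0, 50], [0, 0, 20, 0, 0, 0, 50], [0, 0, 9, 0, 0, 0, 50], [0, 0, 0, 0, 0, 0, 15], [0, 0, 0, 0, 0, 0, 15], [0, 0, 0, 0, 0, 0, 15], [0, 0, 0, 0, 0, 0, 15], [0, 0, 0, 0, 0, 0, 15], [0, 0, -30, 0, 0, 0, 15]],
  ],
)

```text
time_s: 9.4
eef_pos: [0.4389, -0.1302, 0.0307]
eef_rot: [-0.002, -0.469, 0.883, 0.003]
wrist_force: [-0.2, -0.7, -0.5]
opening: 0.291
grasp_force: 59.0
```

```bash
python3 - <<'E'
from h import *
print(ctrl.get_obs()['grasp_force']);go(637.8,-91.5,50,85.7);go(637.8,-91.5,50,175.7)
E
```

```text
59.042015075683594
t 9.4 pos [ 438.9 -130.2   30.7] yaw 146.0 tilt [-0.0059  0.0036] op 0.291 F [-0.2 -0.7 -0.5] q6 -3.10
shift [-143.4 -143.1  -20.3] rz 1.052
t 9.4 pos [ 438.9 -130.2   30.7] yaw 146.0 tilt [-0.0059  0.0036] op 0.291 F [-0.2 -0.7 -0.5] q6 -3.10
shift [-143.4 -143.1  -20.3] rz -0.519
```

Emit:
jog_arm(
  series=[
    [[0, 0, -20, 0, 0, 0, 15], [-28.7, -28.6, 0, 0, 0, 0, 15], [-28.7, -28.6, 0, 0, 0, 0, 15], [-28.7, -28.6, 0, 0, 0, 0, 15], [-28.7, -28.6, 0, 0, 0, 0, 15], [-28.6, -28.6, 0, 0, 0, 0, 15], [0, 0, 0, 0, 0, 0.145, 15], [0, 0, 0, 0, 0, 0.145, 15], [0, 0, 0, 0, 0, 0.145, 15], [0, 0, 0, 0, 0, 0.145, 15]],
  ],
)

```text
time_s: 10.4
eef_pos: [0.6403, -0.0927, 0.053]
eef_rot: [-0.0, -0.195, 0.981, 0.0]
wrist_force: [0.4, -0.5, -0.1]
opening: 0.292
grasp_force: 59.1
```

Emit:
jog_arm(
  series=[
    [[0, 0, 0, 0, 0, 0.145, 15], [0, 0, 0, 0, 0, 0.145, 15], [0, 0, 0, 0, 0, 0.145, 15], [0, 0, 10, 0, 0, 0.037, 15], [0, 0, 10, 0, 0, 0, 15], [0, 0, 0, 0, 0, 0, 15], [0, 0, 0, 0, 0, 0, 15], [0, 0, 0, 0, 0, 0, 15], [0, 0, 0, 0, 0, 0, 15], [0, 0, 0, 0, 0, 0, 15]],
  ],
)

```text
time_s: 11.4
eef_pos: [0.6406, -0.0929, 0.0334]
eef_rot: [0.0, 0.037, 0.999, -0.0]
wrist_force: [0.8, -0.5, -0.1]
opening: 0.296
grasp_force: 59.1
```

```bash
python3 - <<'E'
from h import *
c=cam('wrist');t=trayfit(c)
cv2.imwrite('pics/w5.png',cv2.resize(c['frame'],(800,600),interpolation=cv2.INTER_CUBIC))
W=wworld(c);hsv=cv2.cvtColor(c['frame'],cv2.COLOR_BGR2HSV)
m=(hsv[...,0]<20)&(hsv[...,1]>70)&(W[...,2]>35)&(np.hypot(W[...,0]-638,W[...,1]+91)<45)
P=W[m];print(len(P),np.percentile(P[:,2],[5,95]),cv2.minAreaRect(P[:,:2].astype(np.float32)))
a=np.radians(t[2]);print('target',t[0]+72*np.sin(a),t[1]-72*np.cos(a))
go(637.8,-91.5,6.5,85.7)
E
```

```text
tray 6834 [643.41 -20.08  -4.24] 2.17
3986 [ 44.64589256 108.63503715] ((645.88916015625, -92.27679443359375), (87.82819366455078, 45.12089157104492), 85.35798645019531)
target 638.0880068920454 -91.88302966255574
t 11.4 pos [640.6 -92.9  33.4] yaw 85.7 tilt [ 0.0006 -0.0002] op 0.291 F [-0.3 -0.5 -1.2] q6 -1.82
shift [ 2.9  1.2 26.9] rz 0.000
```

View pics/w5.png

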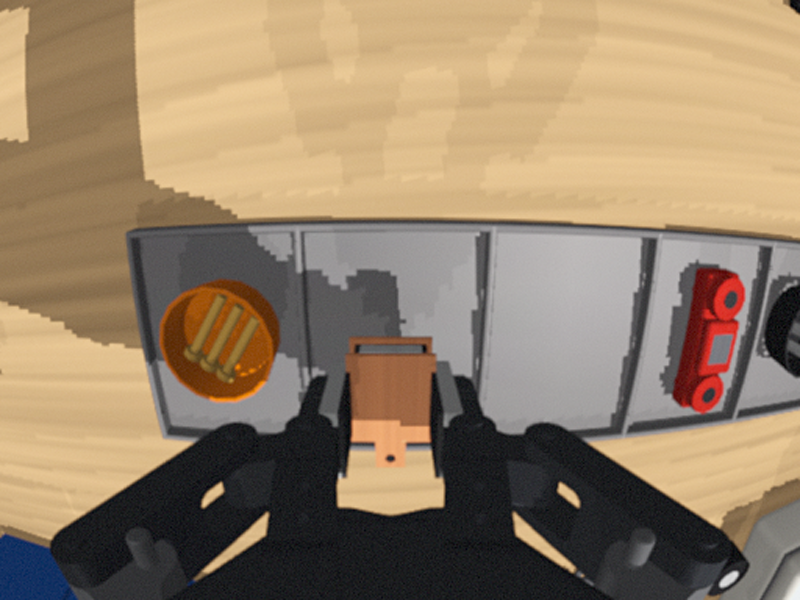

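The adapter lies flat in its compartment at (715,340). The pads are held over theirs, between the walls at columns 303 and 482. I still need the body centre.

```bash
python3 - <<'E'
from h import *
c=dict(np.load('/tmp/wrist.npz'));W=wworld(c);hsv=cv2.cvtColor(c['frame'],cv2.COLOR_BGR2HSV)
m=(W[...,2]>42)&(W[...,2]<50)&(np.hypot(W[...,0]-640,W[...,1]+92)<45)&(hsv[...,1]>60)
v,u=np.nonzero(m);P=W[m]
for k in range(int(P[:,0].min()),int(P[:,0].max())+1,3):
    s=P[(P[:,0]>=k)&(P[:,0]<k+3)]
    if len(s): print(k,len(s),s[:,1].min().round(1),s[:,1].max().round(1),np.median(s[:,2]).round(1))
E
```

```text
623 202 -106.4 -79.7 45.3
626 322 -106.7 -78.8 45.5
629 338 -106.8 -78.3 45.6
632 309 -118.0 -78.5 45.7
635 293 -105.7 -68.4 45.6
638 267 -105.9 -80.8 45.5
641 264 -106.3 -80.9 45.7
644 247 -106.5 -81.1 45.6
647 253 -106.8 -81.7 45.6
650 241 -107.0 -81.9 45.6
653 228 -107.7 -82.0 45.6
656 143 -105.7 -82.0 45.6
659 80 -100.4 -90.1 45.7
662 93 -100.5 -90.2 45.6
665 67 -100.4 -90.4 45.5
668 1 -94.4 -94.4 44.5
```

Emit:
jog_arm(
  series=[
    [[2.4, 1.3, 10, 0, 0, 0, 15], [0, 0, 10, 0, 0, 0, 15], [0, 0, 4, 0, 0, 0, 15], [0, 0, 2, 0, 0, 0, 15], [0, 0, 0.7, 0, 0, 0, 15], [0, 0, 0, 0, 0, 0, 37], [0, 0, 0, 0, 0, 0, 37], [0, 0, -15, 0, 0, 0, 37], [0, 0, -40, 0, 0, 0, 37], [0, 0, -40, 0, 0, 0, 60]],
  ],
)

```text
time_s: 12.45
eef_pos: [0.6373, -0.0912, 0.1022]
eef_rot: [-0.001, 0.037, 0.999, 0.0]
wrist_force: [0.3, 0.1, 0.6]
opening: 0.591
grasp_force: 0.0
```

```bash
python3 - <<'E'
from h import *
go(406,268,110,85)
E
```

```text
t 12.4 pos [637.3 -91.2 102.2] yaw 85.7 tilt [-0.0019  0.0007] op 0.591 F [0.3 0.1 0.6] q6 -1.82
shift [257.5 340.9  -7.1] rz 0.012
```

Emit:
jog_arm(
  series=[
    [[25.8, 34.1, -2, 0, 0, 0, 70], [25.8, 34.1, -2, 0, 0, 0, 70], [25.8, 34.1, -2, 0, 0, 0, 70], [25.8, 34.1, -2, 0, 0, 0, 70], [25.8, 34.1, -2, 0, 0, 0, 70], [25.8, 34.1, -2, 0, 0, 0, 70], [25.8, 34.1, -2, 0, 0, 0, 70], [25.8, 34.1, -2, 0, 0, 0, 70], [25.7, 34.1, -2, 0, 0, 0, 70], [25.7, 34.1, -2, 0, 0, 0, 70]],
  ],
)

```text
time_s: 13.45
eef_pos: [0.4058, 0.2694, 0.1226]
eef_rot: [0.001, 0.038, 0.999, 0.0]
wrist_force: [0.4, -0.1, -0.3]
opening: 0.816
grasp_force: 0.0
```

Emit:
jog_arm(
  series=[
    [[0, 0, 0, 0, 0, 0, 70], [0, 0, 0, 0, 0, 0, 70], [0, 0, 0, 0, 0, 0, 70], [0, 0, 0, 0, 0, 0, 70], [0, 0, 0, 0, 0, 0, 70], [0, 0, 0, 0, 0, 0, 70], [0, 0, 0, 0, 0, 0, 70], [0, 0, 0, 0, 0, 0, 70], [0, 0, 0, 0, 0, 0, 70], [0, 0, 0, 0, 0, 0, 70]],
  ],
)

```text
time_s: 14.45
eef_pos: [0.4064, 0.2679, 0.1213]
eef_rot: [-0.0, 0.037, 0.999, -0.0]
wrist_force: [-0.2, 0.1, 0.0]
opening: 0.819
grasp_force: 0.0
```

```bash
python3 - <<'E'
from h import *
t=cam('top');W=world(t)*1e3   # check the tray while clear of it
cv2.imwrite('/tmp/t.png',t['frame'])
hsv=cv2.cvtColor(t['frame'],cv2.COLOR_BGR2HSV)
c=cam('wrist');W=wworld(c)
for h in(6,12,20,30): print(h,blob(W,406,268,45,h))
go(406,268,9,85)
a=cv2.resize(c['frame'][60:300,120:400],(560,480),interpolation=cv2.INTER_CUBIC)
b=cv2.resize(t['frame'][105:175,175:340],(560,238)[:2],interpolation=cv2.INTER_CUBIC)[:119*2]
cv2.imwrite('pics/w6.png',np.vstack([a,b])[:600])
b=cv2.resize(t['frame'][110:175,175:340],(560,118))
E
```

```text
6 (2924, np.float64(48.1), ((400.7295837402344, 267.7923889160156), (38.08086013793945, 54.51142120361328), 85.31124877929688))
12 (2435, np.float64(48.1), ((404.5350036621094, 267.50732421875), (38.07068634033203, 45.79476547241211), 85.47795867919922))
20 (2379, np.float64(48.1), ((404.5350036621094, 267.50732421875), (38.07068634033203, 45.79476547241211), 85.47795867919922))
30 (2261, np.float64(48.1), ((404.53582763671875, 267.5504150390625), (37.928192138671875, 45.7939453125), 85.45947265625))
t 14.6 pos [406.4 268.  121.3] yaw 85.7 tilt [-0.0001 -0.    ] op 0.818 F [ 0.1  0.8 -0.9] q6 -1.16
shift [  0.4   0.  112.3] rz 0.013
```

View pics/w6.png

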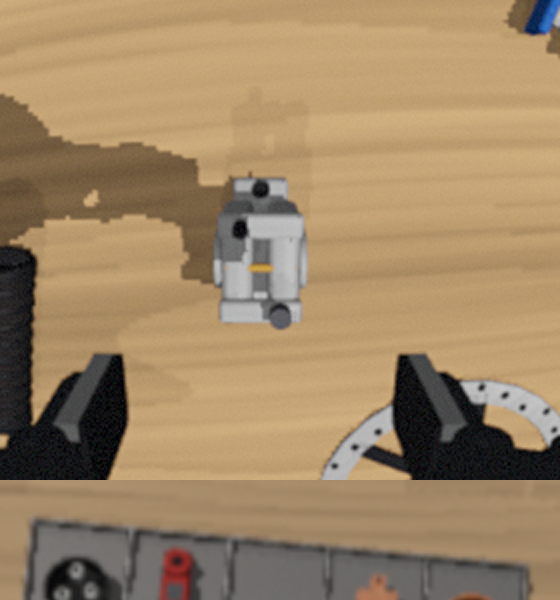

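The caliper is at (261,262) in the crop, square to the fingers, with its body centre at (404.5, 267.5) and its top at 48 mm. The adapter and pads are seen in the tray below. I grasp it across the caps.

Emit:
jog_arm(
  series=[
    [[1.9, -0.6, 35, 0, 0, 0, 70], [0, 0, 35, 0, 0, 0, 70], [0, 0, 30, 0, 0, 0, 70], [0, 0, 13, 0, 0, 0, 70], [0, 0, 0, 0, 0, 0, 25], [0, 0, 0, 0, 0, 0, 25], [0, 0, 0, 0, 0, 0, 25], [0, 0, 0, 0, 0, 0, 25], [0, 0, 0, 0, 0, 0, 25], [0, 0, 0, 0, 0, 0, 25]],
  ],
)

```text
time_s: 15.55
eef_pos: [0.4057, 0.2679, 0.0097]
eef_rot: [0.001, 0.037, 0.999, 0.001]
wrist_force: [-1.2, -0.3, 6.8]
opening: 0.433
grasp_force: 61.1
```

Emit:
jog_arm(
  series=[
    [[0, 0, -25, 0, 0, 0, 25], [0, 0, -40, 0, 0, 0, 25], [-28.9, -29.9, 0, 0, 0, 0, 25], [-28.9, -29.9, 0, 0, 0, 0, 25], [-28.9, -29.9, 0, 0, 0, 0, 25], [-28.9, -29.9, 0, 0, 0, 0, 25], [-28.9, -29.9, 0, 0, 0, 0, 25], [-28.9, -29.9, 0, 0, 0, 0, 25], [-28.9, -29.9, 0, 0, 0, 0, 25], [-28.9, -29.9, 0, 0, 0, 0, 25]],
  ],
)

```text
time_s: 16.55
eef_pos: [0.6179, 0.0102, 0.0734]
eef_rot: [-0.0, 0.037, 0.999, 0.0]
wrist_force: [0.2, -0.0, -1.7]
opening: 0.427
grasp_force: 60.7
```

Emit:
jog_arm(
  series=[
    [[-28.7, -29.9, 0, 0, 0, 0, 25], [0, 0, 20, 0, 0, 0, 25], [0, 0, 18, 0, 0, 0, 25], [0, 0, 0, 0, 0, 0, 25], [0, 0, 0, 0, 0, 0, 25], [0, 0, 0, 0, 0, 0, 25], [0, 0, 0, 0, 0, 0, 25], [0, 0, 0, 0, 0, 0, 25], [0, 0, 0, 0, 0, 0, 25], [0, 0, 0, 0, 0, 0, 25]],
  ],
)

```text
time_s: 17.55
eef_pos: [0.6437, -0.0203, 0.0356]
eef_rot: [0.0, 0.037, 0.999, -0.0]
wrist_force: [0.0, 0.6, -2.5]
opening: 0.433
grasp_force: 60.6
```

```bash
python3 - <<'E'
from h import *
c=cam('wrist');t=trayfit(c)
cv2.imwrite('pics/w7.png',cv2.resize(c['frame'],(800,600),interpolation=cv2.INTER_CUBIC))
W=wworld(c);hsv=cv2.cvtColor(c['frame'],cv2.COLOR_BGR2HSV)
m=(W[...,2]>50)&(W[...,2]<85)&(np.hypot(W[...,0]-643,W[...,1]+20)<45)&(hsv[...,2]>75)&(hsv[...,1]<60)
P=W[m];print(len(P),np.percentile(P[:,2],[5,95]),cv2.minAreaRect(P[:,:2].astype(np.float32)))
go(643.4,-19.9,12.2,85.7)
E
```

```text
tray 7564 [643.42 -19.96  -4.34] 2.21
6934 [54.74690244 71.62070479] ((642.7615356445312, -21.813953399658203), (82.81121826171875, 46.201316833496094), 86.1729507446289)
t 17.6 pos [643.6 -20.3  35.5] yaw 85.7 tilt [ 0.0003 -0.0001] op 0.430 F [ 0.1  0.4 -1.2] q6 -1.71
shift [ 0.3  0.4 23.3] rz 0.000
```

View pics/w7.png

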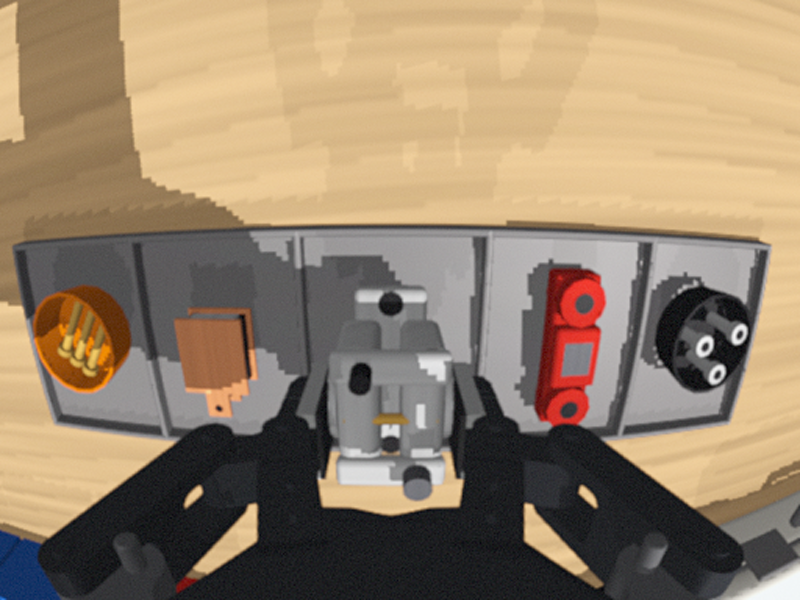

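The caliper hangs centred between the walls at columns 300 and 482. The adapter and pads lie well in their compartments. I lower and release.

Emit:
jog_arm(
  series=[
    [[-0.6, 0.3, 10, 0, 0, 0, 25], [0, 0, 8, 0, 0, 0, 25], [0, 0, 3, 0, 0, 0, 25], [0, 0, 1.5, 0, 0, 0, 25], [0, 0, 0.5, 0, 0, 0, 25], [0, 0, 0.2, 0, 0, 0, 25], [0, 0, 0, 0, 0, 0, 48], [0, 0, 0, 0, 0, 0, 48], [0, 0, 0, 0, 0, 0, 50], [0, 0, -20, 0, 0, 0, 50]],
  ],
)

```text
time_s: 18.6
eef_pos: [0.6416, -0.0196, 0.029]
eef_rot: [-0.003, 0.037, 0.999, 0.001]
wrist_force: [-0.2, -0.4, -0.4]
opening: 0.585
grasp_force: 0.0
```

Emit:
jog_arm(
  series=[
    [[0, 0, -40, 0, 0, 0, 60], [0, 0, -40, 0, 0, 0, 60], [21, -27, 0, 0, 0, 0, 60], [21, -27, 0, 0, 0, 0, 60], [21, -27, 0, 0, 0, 0, 60], [21, -27, 0, 0, 0, 0, 60], [21, -27, 0, 0, 0, 0, 60], [21, -27, 0, 0, 0, 0, 60], [21, -27, 0, 0, 0, 0, 60], [21, -27, 0, 0, 0, 0, 60]],
  ],
)

```text
time_s: 19.6
eef_pos: [0.4596, -0.2238, 0.1121]
eef_rot: [0.0, 0.037, 0.999, -0.0]
wrist_force: [0.7, -0.5, 0.1]
opening: 0.7
grasp_force: 0.0
```

Emit:
jog_arm(
  series=[
    [[21, -12, 0, 0, 0, 0, 60], [20, 0, 0, 0, 0, 0, 60], [0, 0, 15, 0, 0, 0, 60], [0, 0, 0, 0, 0, 0, 60], [0, 0, 0, 0, 0, 0, 60], [0, 0, 0, 0, 0, 0, 60], [0, 0, 0, 0, 0, 0, 60], [0, 0, 0, 0, 0, 0, 60], [0, 0, 0, 0, 0, 0, 60], [0, 0, 0, 0, 0, 0, 60]],
  ],
)

```text
time_s: 20.6
eef_pos: [0.4189, -0.2318, 0.0972]
eef_rot: [0.0, 0.037, 0.999, -0.0]
wrist_force: [-0.1, -0.3, 0.9]
opening: 0.701
grasp_force: 0.0
```

```bash
python3 - <<'E'
from h import *
c=cam('wrist');W=wworld(c)
cv2.imwrite('pics/w8.png',cv2.resize(c['frame'],(800,600),interpolation=cv2.INTER_CUBIC))
print(blob(W,411,-256,35,6))
m=(np.hypot(W[...,0]-411,W[...,1]+256)<28)&(W[...,2]>6)&(W[...,2]<16)
P=W[m];print(cv2.minEnclosingCircle(P[:,:2].astype(np.float32)))
go(411,-256,2,85.7)
E
```

```text
(1332, np.float64(11.5), ((411.7098388671875, -257.8896484375), (45.718685150146484, 46.337379455566406), 16.36086082458496))
((411.63018798828125, -258.0487365722656), 23.646373748779297)
t 20.6 pos [ 418.8 -231.8   97.2] yaw 85.7 tilt [ 0. -0.] op 0.699 F [-0.8 -0.3  0.1] q6 -2.25
shift [  6.  -24.7  95.2] rz 0.000
```

View pics/w8.png

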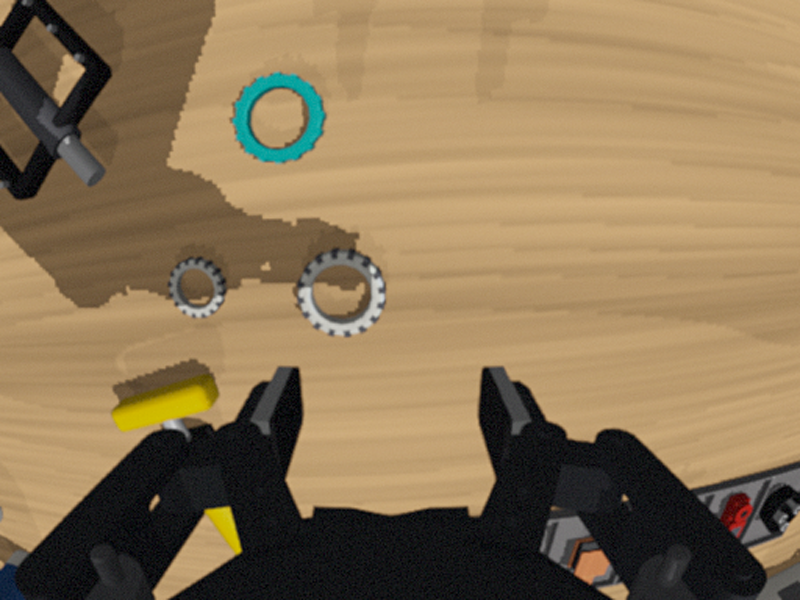

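The lockring is at (341,292), the small ring at (197,287) and the turquoise one at (279,117). The lockring centre is (411.6, -257.8) and its top 11 mm. I grasp it.

Emit:
jog_arm(
  series=[
    [[5.3, -26.2, 0, 0, 0, 0, 60], [0, 0, 35, 0, 0, 0, 60], [0, 0, 35, 0, 0, 0, 60], [0, 0, 17, 0, 0, 0, 60], [0, 0, 8, 0, 0, 0, 60], [0, 0, 0, 0, 0, 0, 60], [0, 0, 0, 0, 0, 0, 35], [0, 0, 0, 0, 0, 0, 35], [0, 0, 0, 0, 0, 0, 35], [0, 0, 0, 0, 0, 0, 35]],
  ],
)

```text
time_s: 21.65
eef_pos: [0.4123, -0.2583, 0.0038]
eef_rot: [0.001, 0.037, 0.999, -0.001]
wrist_force: [-1.6, 0.8, 6.4]
opening: 0.486
grasp_force: 60.3
```

Emit:
jog_arm(
  series=[
    [[0, 0, 0, 0, 0, 0, 35], [0, 0, -15, 0, 0, 0, 35], [0, 0, -35, 0, 0, 0, 35], [0, 0, -40, 0, 0, 0, 35], [0, 0, -20, 0, 0, 0, 35], [0, 0, 0, 0, 0, 0, 35], [0, 0, 0, 0, 0, 0, 35], [0, 0, 0, 0, 0, 0, 35], [0, 0, 0, 0, 0, 0, 35], [0, 0, 0, 0, 0, 0, 35]],
  ],
)

```text
time_s: 22.65
eef_pos: [0.4109, -0.257, 0.111]
eef_rot: [-0.001, 0.037, 0.999, 0.001]
wrist_force: [0.0, 0.5, -0.5]
opening: 0.491
grasp_force: 60.8
```

```bash
python3 - <<'E'
from h import *
c=cam('wrist');W=wworld(c)
hsv=cv2.cvtColor(c['frame'],cv2.COLOR_BGR2HSV)
cv2.imwrite('pics/w9.png',cv2.resize(c['frame'],(800,600),interpolation=cv2.INTER_CUBIC))
go(565,367,60,85.7)
E
```

```text
t 22.7 pos [ 411.1 -257.1  111.2] yaw 85.7 tilt [-0.0012  0.0013] op 0.489 F [-0.1 -1.3 -0.7] q6 -2.30
shift [-106.9  633.8   51.8] rz 0.000
```

View pics/w9.png

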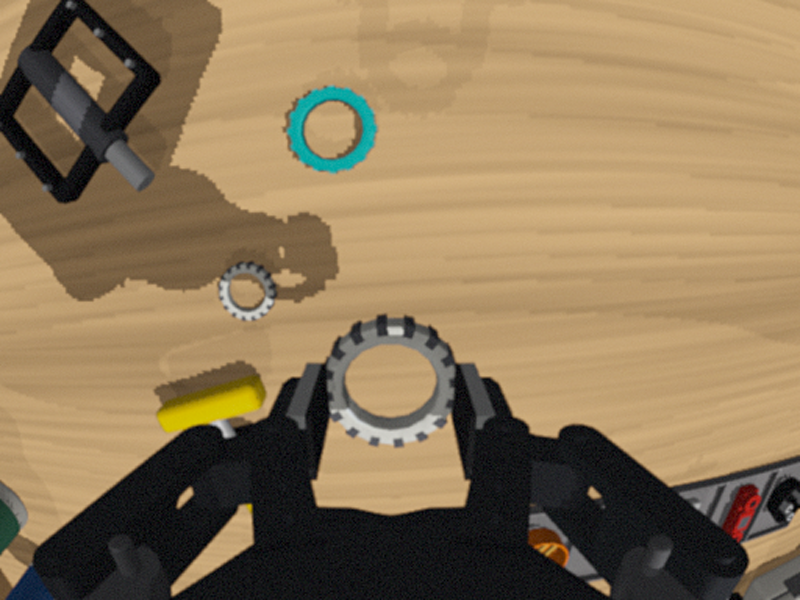

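The lockring is held level between the fingers at (391,380). I carry it over the rotor.

Emit:
jog_arm(
  series=[
    [[-7.6, 45, 0, 0, 0, 0, 35], [-7.6, 45, 0, 0, 0, 0, 35], [-7.6, 45, 0, 0, 0, 0, 35], [-7.6, 45, 0, 0, 0, 0, 35], [-7.6, 45, 0, 0, 0, 0, 35], [-7.6, 45, 0, 0, 0, 0, 35], [-7.6, 45, 0, 0, 0, 0, 35], [-7.6, 45, 0, 0, 0, 0, 35], [-7.6, 45, 0, 0, 0, 0, 35], [-7.6, 45, 0, 0, 0, 0, 35]],
  ],
)

```text
time_s: 23.7
eef_pos: [0.5208, 0.1875, 0.1116]
eef_rot: [-0.0, 0.037, 0.999, -0.0]
wrist_force: [0.3, -1.1, -0.8]
opening: 0.486
grasp_force: 60.8
```

Emit:
jog_arm(
  series=[
    [[-7.6, 45, 0, 0, 0, 0, 35], [-7.6, 45, 0, 0, 0, 0, 35], [-7.6, 45, 0, 0, 0, 0, 35], [-7.6, 45, 0, 0, 0, 0, 35], [0, 3, 0, 0, 0, 0, 35], [0, 0, 0, 0, 0, 0, 35], [0, 0, 0, 0, 0, 0, 35], [0, 0, 0, 0, 0, 0, 35], [0, 0, 0, 0, 0, 0, 35], [0, 0, 0, 0, 0, 0, 35]],
  ],
)

```text
time_s: 24.7
eef_pos: [0.5651, 0.3649, 0.1124]
eef_rot: [0.0, 0.038, 0.999, 0.0]
wrist_force: [-0.5, -0.7, -0.3]
opening: 0.492
grasp_force: 60.9
```

```bash
python3 - <<'E'
from h import *
c=cam('wrist');W=wworld(c)
cv2.imwrite('pics/w10.png',cv2.resize(c['frame'],(800,600),interpolation=cv2.INTER_CUBIC))
go(565,367,60,85.7)
E
```

```text
t 24.8 pos [565.1 365.  112.4] yaw 85.7 tilt [0.0003 0.0001] op 0.491 F [-0.   0.3 -0.6] q6 -1.10
shift [ 0.3  1.9 52.4] rz -0.001
```

View pics/w10.png

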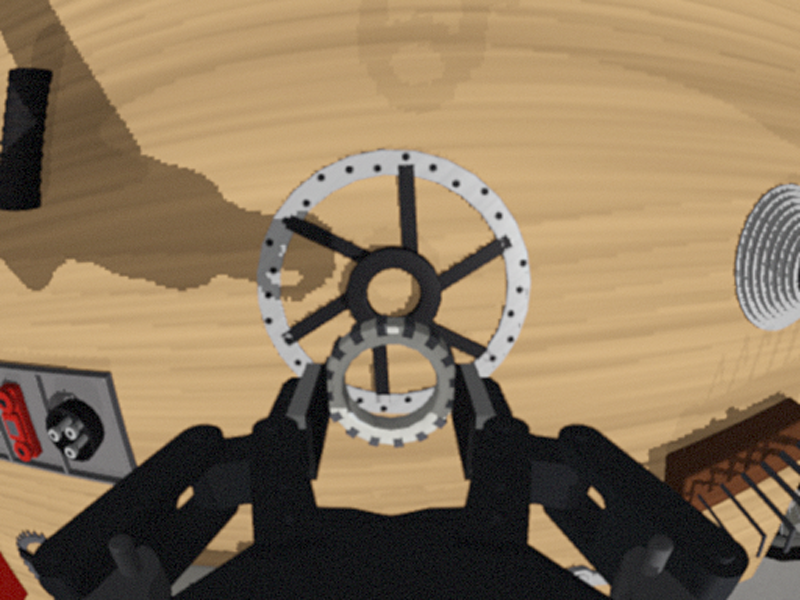

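The rotor hub is at (393,287), with the held ring at (391,380). I fit both from this view.

```bash
cat > fit.py <<'E'
from h import *
from scipy.optimize import least_squares
def fit(c,zr,rc=(565,366),outer=80):
    W=wworld(c);f=c['frame'].astype(int);hsv=cv2.cvtColor(c['frame'],cv2.COLOR_BGR2HSV)
    d=np.hypot(W[...,0]-rc[0],W[...,1]-rc[1])
    P=W[(W[...,2]>-2)&(W[...,2]<7)&(d>60)&(d<90)&(hsv[...,1]<50)&(hsv[...,2]>90)]
    # balanced angular bins: outer radius per bin
    def edges(P,c0,pc):
        a=np.degrees(np.arctan2(P[:,1]-c0[1],P[:,0]-c0[0]))//6; r=np.hypot(P[:,0]-c0[0],P[:,1]-c0[1])
        return np.array([P[a==k][np.argsort(r[a==k])[int((a==k).sum()*pc)]] for k in np.unique(a) if (a==k).sum()>15])
    def circ(E): 
        s=least_squares(lambda p:np.hypot(E[:,0]-p[0],E[:,1]-p[1])-p[2],[*E[:,:2].mean(0),40],loss='soft_l1').x
        return s.round(1),len(E)
    print('rotor ring',circ(edges(P,rc,.95)))
    H=W[(W[...,2]>7)&(W[...,2]<13)&(d<29)&(hsv[...,2]<70)]
    print('hub',len(H),np.median(H[:,2]).round(1),circ(edges(H,rc,.95)),circ(edges(H,rc,.05)))
    o=ctrl.get_obs()['eef_pos']*1e3
    d=np.hypot(W[...,0]-o[0],W[...,1]-o[1])
    L=W[(np.abs(W[...,2]-zr)<6)&(d<27)]
    L=L[np.abs(L[:,2]-np.percentile(L[:,2],90))<2]
    print('lockring',len(L),np.percentile(L[:,2],[5,95]).round(1),circ(edges(L,o,.95)),circ(edges(L,o,.05)),cv2.minEnclosingCircle(L[:,:2].astype(np.float32)))
E
python3 - <<'E'
from fit import *
fit(dict(np.load('/tmp/wrist.npz')),118)
E
```

```text
rotor ring (array([564.8, 366.1,  78.8]), 53)
hub 1473 9.6 (array([563.9, 365.9,  25.7]), 46) (array([564. , 365.7,  15.7]), 46)
lockring 2605 [117.4 119.4] (array([564.6, 364.4,  22.7]), 60) (array([564.4, 364.3,  16.4]), 60) ((563.0398559570312, 365.20245361328125), 26.15513038635254)
```

Emit:
jog_arm(
  series=[
    [[0.2, 1.6, 35, 0, 0, 0, 35], [0, 0, 35, 0, 0, 0, 35], [0, 0, 18, 0, 0, 0, 35], [0, 0, 0, 0, 0, 0, 35], [0, 0, 0, 0, 0, 0, 35], [0, 0, 0, 0, 0, 0, 35], [0, 0, 0, 0, 0, 0, 35], [0, 0, 0, 0, 0, 0, 35], [0, 0, 0, 0, 0, 0, 35], [0, 0, 0, 0, 0, 0, 35]],
  ],
)

```text
time_s: 25.75
eef_pos: [0.5649, 0.3675, 0.0245]
eef_rot: [0.0, 0.037, 0.999, 0.0]
wrist_force: [0.5, -0.1, -0.3]
opening: 0.492
grasp_force: 60.9
```

```bash
python3 - <<'E'
from fit import *
fit(cam('wrist'),30)
go(564.4,366.2,13.2,85.7)
E
```

```text
rotor ring (array([565. , 366. ,  78.9]), 52)
hub 2025 9.5 (array([561.8, 366. ,  24.2]), 51) (array([561.5, 365.8,  18.1]), 51)
lockring 2624 [29.4 31.4] (array([564.3, 366.9,  22.6]), 60) (array([564.2, 366.9,  16.5]), 60) ((562.812255859375, 367.5692138671875), 26.252317428588867)
t 25.8 pos [564.8 367.4  24.3] yaw 85.7 tilt [0.0002 0.0001] op 0.496 F [-0.2 -0.1 -0.6] q6 -1.10
shift [ 0.4 -1.2 11.1] rz 0.000
```

Emit:
jog_arm(
  series=[
    [[-0.3, -0.9, 5, 0, 0, 0, 35], [0, 0, 3, 0, 0, 0, 35], [0, 0, 2, 0, 0, 0, 35], [0, 0, 0.7, 0, 0, 0, 35], [0, 0, 0, 0, 0, 0, 35], [0, 0, 0, 0, 0, 0, 56], [0, 0, 0, 0, 0, 0, 56], [0, 0, 0, 0, 0, 0, 56], [0, 0, -10, 0, 0, 0, 56], [0, 0, -30, 0, 0, 0, 56]],
  ],
)

```text
time_s: 26.8
eef_pos: [0.5625, 0.3653, 0.0506]
eef_rot: [-0.003, 0.037, 0.999, -0.001]
wrist_force: [-1.1, 0.1, 0.1]
opening: 0.655
grasp_force: 0.0
```

Emit:
jog_arm(
  series=[
    [[0, 0, -40, 0, 0, 0, 56], [0, 0, -40, 0, 0, 0, 56], [30, 10, 0, 0, 0, 0, 56], [30, 10, 0, 0, 0, 0, 56], [30, 10, 0, 0, 0, 0, 56], [30, 10, 0, 0, 0, 0, 56], [30, 10, 0, 0, 0, 0, 56], [0, 0, 0, 0, 0, 0, 56], [0, 0, 0, 0, 0, 0, 56], [0, 0, 0, 0, 0, 0, 56]],
  ],
)

```text
time_s: 27.8
eef_pos: [0.4202, 0.4275, 0.134]
eef_rot: [0.001, 0.038, 0.999, 0.0]
wrist_force: [0.2, 0.5, -0.5]
opening: 0.654
grasp_force: 0.0
```

```bash
python3 - <<'E'
from h import *
go(0,0,0,85)
t=cam('top');s=cam('scene')
a=cv2.resize(t['frame'][105:225,50:350],(800,320),interpolation=cv2.INTER_CUBIC)
b=cv2.resize(s['frame'][150:370,120:390],(344,280),interpolation=cv2.INTER_CUBIC)
c=np.zeros((280,800,3),np.uint8);c[:,:344]=b
d=t['frame'][145:200,65:130];c[:,400:731]=cv2.resize(d,(331,280),interpolation=cv2.INTER_CUBIC)
cv2.imwrite('pics/final.png',np.vstack([a,c]))
for n,cc in(('top',t),('scene',s)):
    W=world(cc)*1e3;m=(np.hypot(W[...,0]-565,W[...,1]-368)<35)&(W[...,2]>15.5);P=W[m]
    print(n,len(P),np.percentile(P[:,2],[50,95]),cv2.minEnclosingCircle(P[:,:2].astype(np.float32)) if len(P) else '')
    hsv=cv2.cvtColor(cc['frame'],cv2.COLOR_BGR2HSV)
    m=((np.hypot(W[...,0]-566,W[...,1]-370)<90)&(hsv[...,1]<60)&(hsv[...,2]>110)).astype(np.uint8)
    cs=np.vstack(cv2.findContours(m,cv2.RETR_EXTERNAL,cv2.CHAIN_APPROX_NONE)[0])[:,0]
    print(np.round(fitcirc(plane(cc,cv2.convexHull(cs)[:,0],.0024)),1))
W=world(t)*1e3
for nm,x,y,h in(('adapter',648,52,16),('pads',637,-92,14),('caliper',642,-20,30)):print(nm,blob(W,x,y,33,h))
E
```

```text
t 27.8 pos [420.2 427.5 134. ] yaw 85.7 tilt [0.0012 0.0004] op 0.654 F [ 0.2  0.5 -0.5] q6 -0.90
shift [ 387.1 -457.9  133.3] rz 0.012
top 173 [19.56044228 21.44426691] ((564.593017578125, 366.29266357421875), 23.87701416015625)
[563.8 366.2  80.2]
scene 187 [19.02169113 21.422498  ] ((564.800537109375, 369.0289611816406), 24.13857078552246)
[366.1 275.5 271. ]
adapter (196, np.float64(24.3), ((647.7114868164062, 53.25690460205078), (19.711687088012695, 63.97441482543945), 87.06513977050781))
pads (172, np.float64(22.6), ((643.1945190429688, -91.1247329711914), (27.79587745666504, 43.45703125), 84.97696685791016))
caliper (276, np.float64(50.7), ((642.51025390625, -19.301544189453125), (38.34968566894531, 45.62568664550781), 87.68871307373047))
```

View pics/final.png

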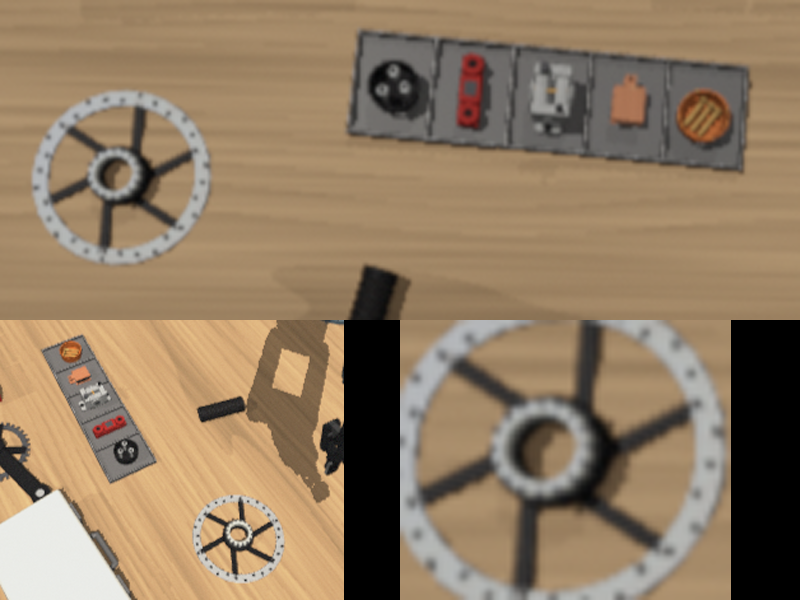

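All is in place. The adapter (470,92), caliper (551,97) and pads (629,100) are centred in their compartments, and the lockring lies on the hub within about 1 mm in both views. I hand in.

```bash
python3 -c "
from bench import ctrl
print(ctrl.hand_in())"
```

```text
the job is handed in; nothing more can be done
None
```

I handed the job in at about 28 s: the adapter, pads and caliper lie flat in the middle of their compartments, and the lockring sits on the rotor hub, centred to about 1 mm; the hand-in gave no verdict.

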